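Lay a clutch friction disc in the soak bath and shut the cover

TASK

Put the friction disc that lies on the drain shelf of the soak bath into the bath. The bath's mouth is narrower than the disc, so let it dip in tilted off the shelf's lip, feed it on under the fixed hood and get it to lie flat on the bath's floor; then draw the sliding cover fully shut over the mouth.

Things in the scene. Friction and masses are not known exactly. Their poses are not given: they have to be found in the camera images.
- bath: Empty soak bath of sheet steel, fixed to the bench, 320 long (its x) x 168 x 60 mm: a drain shelf (x below 0), the mouth, then a fixed hood. Origin on the bench top, mid-width, under the lip between shelf and mouth; x points from shelf to hood, y across, z up. Side walls 4 mm thick, top at z 60, 160 apart inside, run along shelf and bath. A housing over 0.2 m tall stands close on its -y side.
- shelf_lip (a point): Top of the lip where the drain shelf ends and the mouth begins, mid-width; axes as the bath's. The shelf is level, its top at bath z 50, x -146 to 0, open at its near end. With its middle pushed 10 to 20 mm past the lip, the disc tips in by its weight when the pusher backs off (pushed farther in one go it jams flat against the cover); it drops flat once its rear edge is pushed past the lip.
- bath_floor (a point): Middle of the bath's level inner floor, at bath x 84, z 14 mm, so 36 below the shelf. The inside is 168 long (bath x 0 to 168) and 160 wide.
- hood_edge (a point): Middle of the front edge of the fixed hood, on its underside: bath x 108, z 56 mm. The hood, 3 mm thick, covers the bath from there to its far end; x 0 to 108 is the open mouth.
- friction_disc: Dark toothed ring, 132 mm across and 8.5 thick, about 0.12 kg, lying flat on the drain shelf. Origin at the centre of its underside, z along its axis. Its open middle behaves as if filled: handle it by the outer edge.
- cover (a joint): Sliding cover, a 178 mm wide grey sheet above the hood, riding on the side walls. Value v in m: 0 = shut (against a stop), up to 0.105 = pushed back over the hood; it moves along the bath's x and stays where left (about 2.5 N of friction). Plate at bath z 61 to 64, front edge turned down to z 52; the front edge stands at bath x = v - 0.006.
- pull_bar (a point): Middle of the cover's round pull bar, 11 mm thick, 101 mm long along the bath's y, centre 28 mm above the plate (bath z 92 mm), at bath x = v + 0.012. Two 10 mm posts carry it, 35 mm either side of the middle; free in front, behind and below between them.

How it is judged:
By the outcome, as a careful person would: the job done as asked, in the order asked, and still so for the second after the job is handed in, with the robot touching nothing.
It also fails if it takes over 51 s, if anything falls off the work surface, if the arm or the gripper's body presses on something with over 40 N, if the wrist force passes 120 N, or if a joint passes its speed limit or range.

ROBOT

A 6-joint arm with a two-finger parallel gripper is mounted at the origin on a cart in front of the work surface, level with it; the furniture and walls round the work are solid. World frame = base frame: x ahead of the robot, y to its left, z up, the work surface at z = 0. Lengths are in m, angles in rad, forces in N, time in s.
With the tool pointing down it reaches from about 0.275 to 0.75 m from the base axis. Payload 10.2 kg.
Tool frame: the origin (TCP) lies midway between the tips of the shut fingers; the grasp point (between the pads) lies manip.pinch_z behind it (manip.pinch_z is the distance from the TCP to the grasp point, in m); z points along the fingers, y is the line along which they close (so a half turn about z gives the same grasp; the last joint's range is limited). The gripper opens to 85 mm and grips with 20 to 120 N. Pads are 22 mm wide; open, the fingers measure 114 mm over their backs; the gripper's body (76 mm by 85 mm) begins 54 mm behind the grasp point. The pads swing forward as they close: fully open they stand 13 mm farther back than shut.
Start: joints at [0.938, 0.313, 1.498, -0, 1.331, -0.223], TCP at [0.209, 0.482, 0.231] pointing down, gripper open.
Joint ranges: [-2.94, 2.94], [-0.97, 2.17], [0.19, 2.56], [-1.23, 4.37], [0.02, 3.11], [-2.88, 2.88]. Speed limits (rad/s): [2.39, 2.39, 3.01, 3.14, 3.14, 3.14].

INTERFACE

Orientations are given as a 3x3 rotation matrix whose columns are the frame's x, y, z axes.
In Python, from workcell import manip, hand, monitor, snapshot, finish_job, spot_in, place_of gives the robot as it stands. Calls block until the motion is done:
- manip.move_pose(position, orientation): joint-space move of the TCP to a pose.
- manip.servo_line(position, orientation=None, v=0.15): straight line of the TCP; orientation=None keeps the orientation; v is the mean speed in m/s.
- manip.move_joints(angles): joint-space move.
- hand.gripper_to(opening): opening from 0.0 (shut) to 1.0 (fully open); the grip force is fixed at half the most; returns when the fingers have stopped.
- manip.dwell(seconds).
- manip.ik(position, orientation): joint angles nearest the present ones, or None.
- monitor.sense(): the state.
- snapshot(name): name is "scene" or "top" or "wrist"; returns a dict with "color" (480x640x3 uint8, red, green, blue), "fx", "fy", "cx", "cy" (pixels), "R" (3x3) and "t" (3): a world point X has camera coordinates R X + t; the wrist camera has in their place "mount" (4x4, takes a point from camera to tool coordinates, whose origin is the TCP and whose axes are the flange's). Camera axes: x right, y down, z forward; pixel columns grow to the right and rows downward; lengths in m; the calibration is good to about 2 mm. A picture is of the moment at which its call begins: read the wrist's pose just before it. There is no depth.
A pose or a line that the arm cannot do raises manip.Unreachable and nothing moves.
- finish_job(): hands the job in; it is judged then, once.
Trained networks look in the newest picture that a camera, given by its name, has taken for a name from the list of things; names that differ only in an ending like _2 or _b are one class to them, and where a whole thing is asked for, a point or a joint stands for the part that bears it (a point fixed in the world has none). Each returns a list of dicts, best first, with "score" (0 to 1); they miss things now and then, are a little off and sometimes report something else, mostly with a low value. They report only what shows in the picture. A call takes as long as a camera call.
- spot_in(camera, target): "bbox" ([centre column, centre row, width, height] in pixels, round what is visible of it).
- place_of(camera, target): "xy" ([column, row] in pixels: a listed point, or the origin of a listed thing).
The state is a dict: "time": time; "qpos": joint angles; "joint_vel": joint speeds; "joint_efforts": joint torques, N m; "tool_pos": TCP position; "eef_rot": TCP orientation; "ft_force": force on the tool from outside, world axes, zero at the start; "torque": the same for the moment, N m; "opening": opening from 0.0 (shut) to 1.0 (fully open); "finger_force": force on a finger pad.
Only numpy, scipy, OpenCV 4.12 (cv2) and the standard library are available. Lean on these libraries where they do the work, as an engineer would, in place of code of your own. Each camera call takes 0.05 s, during which the arm holds its last target. There are 200 camera calls.

## Working session

There is one attempt and no reset: what is moved stays moved. The work goes in short steps, each a Python script; the robot and the scene stay as the last script left them, time stands still between calls to the robot, and variables do not carry over. Pictures are saved under pics/ and viewed, at most 10 in all, crops included, and the job is handed in when it is done.

```bash
mkdir -p pics; ls; cat > h.py <<'E'
import numpy as np, cv2
from workcell import manip, hand, monitor, snapshot, finish_job, spot_in, place_of
def save(c,n):
    s=snapshot(c); cv2.imwrite(f"pics/{n}.png",s["color"][:,:,::-1]); return s
def cam(s,st=None):
    """world->camera R,t"""
    if "R" in s: return np.array(s["R"]),np.array(s["t"])
    T=np.eye(4);T[:3,:3]=st["eef_rot"];T[:3,3]=st["tool_pos"]
    M=np.linalg.inv(T@np.array(s["mount"]));return M[:3,:3],M[:3,3]
def ray(s,uv,st=None):
    R,t=cam(s,st);d=R.T@np.array([(uv[0]-s["cx"])/s["fx"],(uv[1]-s["cy"])/s["fy"],1]);return -R.T@t,d/np.linalg.norm(d)
def tri(rays):
    A=sum(np.eye(3)-np.outer(d,d) for o,d in rays);b=sum((np.eye(3)-np.outer(d,d))@o for o,d in rays)
    p=np.linalg.solve(A,b);return p,[float(np.linalg.norm(np.cross(p-o,d))) for o,d in rays]
def onz(r,z): o,d=r;return o+d*(z-o[2])/d[2]
def proj(s,X,st=None):
    R,t=cam(s,st);c=R@np.array(X)+t;return np.array([s["fx"]*c[0]/c[2]+s["cx"],s["fy"]*c[1]/c[2]+s["cy"]])
E
python3 - <<'E'
from h import *
np.set_printoptions(precision=4,suppress=True)
S={}
for c in("scene","top"):
    S[c]=save(c,c+"0"); R,t=cam(S[c]); print(c,-R.T@t,R[2])
for n in("bath","shelf_lip","bath_floor","hood_edge","friction_disc","cover","pull_bar"):
    rs=[]
    for c in S:
        p=place_of(c,n)[:2]; print(n,c,[(x["xy"],round(x["score"],2)) for x in p])
        if p: rs.append(ray(S[c],p[0]["xy"]))
    if len(rs)==2: print("   ",*tri(rs))
print(manip.pinch_z, monitor.sense())
E
```

```text
pics
scene [0.0111 0.8779 0.5539] [ 0.5956 -0.5902 -0.5449]
top [0.3558 0.3853 0.9139] [ 0.196  -0.0243 -0.9803]
bath scene [([314.3, 279.0], 0.96)]
bath top [([296.0, 252.8], 0.95), ([357.6, 212.3], 0.35)]
    [ 0.5052  0.3983 -0.0004] [0.00023522544820781552, 0.0002352254482076638]
shelf_lip scene [([311.5, 258.9], 0.75)]
shelf_lip top [([295.8, 244.6], 0.68)]
    [0.5115 0.3988 0.0455] [0.0009723082564331836, 0.0009723082564331774]
bath_floor scene [([323.6, 249.3], 0.72)]
bath_floor top [([341.6, 224.3], 0.63), ([296.1, 250.8], 0.26)]
    [0.5511 0.3258 0.0129] [0.0010142867657107282, 0.0010142867657105842]
hood_edge scene [([331.9, 224.6], 0.98)]
hood_edge top [([355.9, 212.1], 0.76)]
    [0.5557 0.3046 0.0644] [0.0033840976417932344, 0.0033840976417930844]
friction_disc scene [([295.3, 281.6], 0.98)]
friction_disc top [([342.6, 225.7], 0.37)]
    [ 0.5923  0.3352 -0.0981] [0.028051770100129943, 0.02805177010012987]Traceback (most recent call last):
  File "<stdin>", line 9, in <module>
ValueError: it knows: bath, bath_floor, friction_disc, hood_edge, pull_bar, shelf_lip
```

```bash
python3 - <<'E'
from h import *
np.set_printoptions(precision=4,suppress=True)
S={}
for c in("scene","top"): S[c]=save(c,c+"1")
for n in("pull_bar",):
    rs=[]
    for c in S:
        p=place_of(c,n)[:2]; print(n,c,[(x["xy"],round(x["score"],2)) for x in p])
        if p: rs.append(ray(S[c],p[0]["xy"]))
    if len(rs)==2: print("   ",*tri(rs))
print(onz(ray(S["scene"],[295.3,281.6]),.05), spot_in("top","friction_disc"),spot_in("scene","friction_disc"))
print(manip.pinch_z, monitor.sense()["ft_force"])
E
```

```text
pull_bar scene [([330.8, 214.7], 0.62)]
pull_bar top [([358.6, 208.8], 0.89), ([295.2, 251.3], 0.49)]
    [0.5572 0.304  0.0869] [0.001059542335199452, 0.0010595423351994978]
[0.4779 0.4716 0.05  ] [{'bbox': [245.3, 264.4, 85.0, 89.5], 'score': 0.77}] [{'bbox': [294.1, 280.6, 72.9, 50.5], 'score': 0.56}]
0.0187 [-0.0593  0.7314  0.4388]
```

View pics/scene0.png

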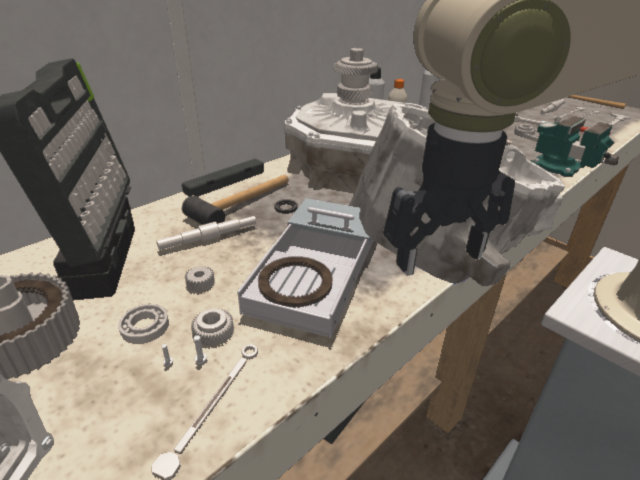

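View pics/top0.png

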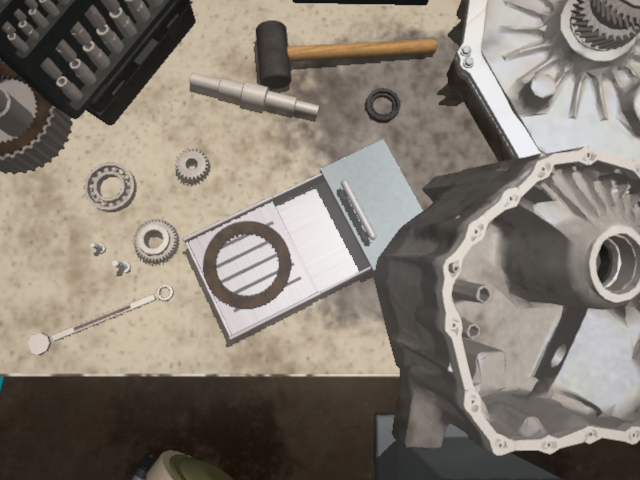

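The scene shows the disc on the shelf (scene ≈(295,281), top ≈(247,264)), the cover pushed back with its bar at top ≈(358,209), and the tall housing to the right of and below the bath. I'll look closer with the wrist camera from two places, using the pushing orientation.

```bash
python3 - <<'E'
from h import *
np.set_printoptions(precision=4,suppress=True)
ux=np.array([.46,-.888,0]);ux/=np.linalg.norm(ux);uy=np.array([-ux[1],ux[0],0])
s=snapshot("top")
for uv in([395,240],[388,255],[378,275],[430,190]): 
    p=onz(ray(s,uv),.22)-[.507,.3985,0];print("housing?",p@ux,p@uy)
z=np.array([0,0,-1.])
Rs=[np.column_stack([a*ux,np.cross(z,a*ux),z]) for a in(1,-1)]
for R in Rs: print(manip.ik([.50,.40,.30],R),manip.ik([.57,.27,.1],R))
print(monitor.sense()["time"])
j=[manip.ik([.50,.40,.30],R) for R in Rs]; q=np.array(monitor.sense()["qpos"])
k=int(np.argmin([9 if a is None else abs(a[5]) for a in j]));R=Rs[k];print("use",k)
pts={}
for i,p in enumerate(([.46,.47,.30],[.54,.36,.30])):
    manip.move_pose(p,R); st=monitor.sense(); s=save("wrist",f"w{i}")
    for n in("bath","shelf_lip","bath_floor","hood_edge","friction_disc","pull_bar"):
        r=place_of("wrist",n)[:2]
        if r: pts.setdefault(n,[]).append(ray(s,r[0]["xy"],st)); print(i,n,[(x["xy"],round(x["score"],2)) for x in r])
for n,r in pts.items():
    if len(r)==2: print(n,*tri(r))
print(monitor.sense()["time"])
E
```

```text
housing? 0.10193171259922766 -0.07627679497420915
housing? 0.08516629581059076 -0.08882618707402459
housing? 0.06237081124419611 -0.1049721002462681
housing? 0.17239248341988062 -0.04010960359590932
None None
[ 0.4921  0.5535  0.968  -0.      1.6201  0.0141] [ 0.2569  0.662   1.3131 -0.      1.1666 -0.221 ]
0.95
use 1
0 shelf_lip [([327.6, 273.3], 0.74)]
0 bath_floor [([326.0, 321.5], 0.8)]
0 hood_edge [([325.4, 362.8], 0.86)]
0 pull_bar [([326.9, 374.2], 0.83)]
1 bath [([306.9, 142.2], 0.67)]
1 shelf_lip [([308.8, 143.1], 0.9)]
1 hood_edge [([306.3, 253.7], 0.6)]
1 pull_bar [([304.6, 259.3], 0.97)]
shelf_lip [0.5102 0.4008 0.0558] [0.0009725266755042535, 0.0009725266755041313]
hood_edge [0.5605 0.2982 0.0541] [0.00012972497135123733, 0.00012972497135132482]
pull_bar [0.5587 0.3019 0.0807] [0.0011731145516737421, 0.0011731145516737243]
3.2667
```

View pics/w0.png

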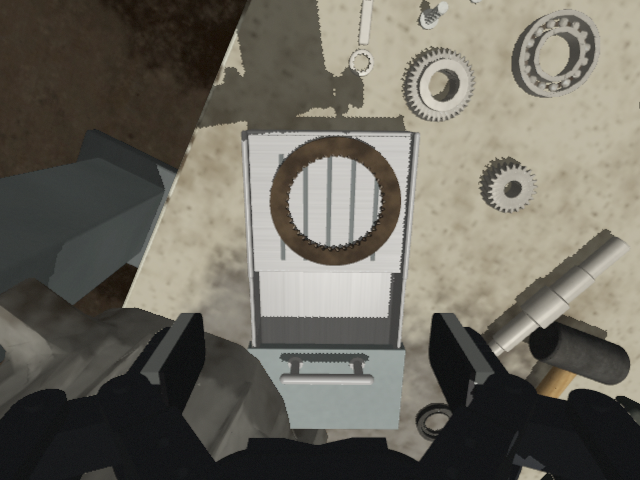

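View pics/w1.png

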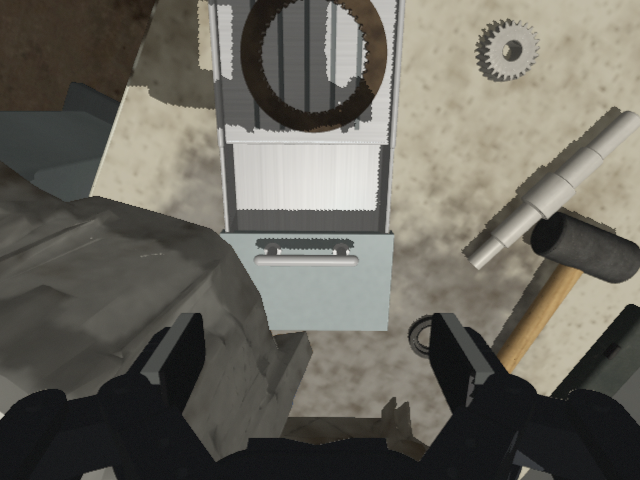

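w0 and w1 show the disc centred at (336,201) in w0, the lip at row 272 in w0 and 143 in w1, and the cover's front edge at row 347 and 234. The housing at left overhangs the cover's -y rear corner in view. I'll fit the bath pose, the cover value, the disc position and a bound on the housing.

```bash
cat > fit.py <<'E'
from h import *
from scipy.optimize import least_squares
np.set_printoptions(precision=4,suppress=True)
a=np.array([.46,-.888,0])/np.linalg.norm([.46,.888]);R=np.column_stack([-a,np.cross([0,0,-1.],-a),[0,0,-1.]])
st=monitor.sense(); C={"w1":(snapshot("wrist"),st),"w0":None,"top":(snapshot("top"),None),"scene":(snapshot("scene"),None)}
C["w0"]=(C["w1"][0],{"eef_rot":R,"tool_pos":[.46,.47,.30]}); print(st["tool_pos"],abs(st["eef_rot"]-R).max())
def B(p,x): c,s=np.cos(p[2]),np.sin(p[2]);return np.array([p[0]+c*x[0]-s*x[1],p[1]+s*x[0]+c*x[1],x[2]])
v=lambda p:p[3]
O=[("w0",(243,132),lambda p:(-.146,-.084,.06)),("w0",(418,132),lambda p:(-.146,.084,.06)),
("w0",(327,272),lambda p:(0,0,.05)),("w1",(308.5,143),lambda p:(0,0,.05)),
("w0",(328,380),lambda p:(v(p)+.012,0,.092)),("w1",(306,260),lambda p:(v(p)+.012,0,.092)),
("w1",(307,234),lambda p:(v(p)-.006,0,.064)),("w0",(327,347),lambda p:(v(p)-.006,0,.064)),
("top",(358.6,208.8),lambda p:(v(p)+.012,0,.092)),("scene",(330.8,214.7),lambda p:(v(p)+.012,0,.092)),
("top",(295.8,244.6),lambda p:(0,0,.05)),("scene",(311.5,258.9),lambda p:(0,0,.05)),
("w0",(336,201),lambda p:(p[4],p[5],.0585)),("w1",(314,62),lambda p:(p[4],p[5],.0585)),("top",(247.5,264.5),lambda p:(p[4],p[5],.0585))]
f=lambda p:np.concatenate([proj(*[C[c][0],B(p,g(p))],C[c][1])-uv for c,uv,g in O])
r=least_squares(f,[.507,.3985,-1.09,.1,-.077,.01],loss="soft_l1",f_scale=2)
print(r.x);[print(o[0],o[1],e) for o,e in zip(O,r.fun.reshape(-1,2))]
np.save("pose.npy",r.x)
def inv(p,X): c,s=np.cos(p[2]),np.sin(p[2]);d=X-np.array([p[0],p[1],0]);return np.array([c*d[0]+s*d[1],-s*d[0]+c*d[1],X[2]])
sil={"w1":[(175,222),(222,235),(250,270),(266,300),(272,328)],"w0":[(205,330),(250,350),(275,370),(287,400),(291,425)],"top":[(424,205),(400,235),(380,265),(378,285),(388,340)]}
for z in(.1,.15,.2,.25):
    for c in sil: print(z,c,[tuple((1e3*inv(r.x,onz(ray(C[c][0],u,C[c][1]),z))[:2]).round()) for u in sil[c]])
E
python3 fit.py
```

```text
[0.5396 0.3606 0.3   ] 0.0009894068022273106
[ 0.5101  0.4001 -1.1015  0.0937 -0.0759  0.0059]
w0 (243, 132) [-1.5688 -0.6894]
w0 (418, 132) [0.8947 0.7676]
w0 (327, 272) [ 0.4115 -1.3693]
w1 (308.5, 143) [-0.7588  1.4843]
w0 (328, 380) [-1.2245 -2.7084]
w1 (306, 260) [0.5503 0.6277]
w1 (307, 234) [0.2743 0.0934]
w0 (327, 347) [-0.5539  0.6954]
top (358.6, 208.8) [-0.5017 -0.7043]
scene (330.8, 214.7) [-1.3048 -2.0262]
top (295.8, 244.6) [-1.2885 -0.1328]
scene (311.5, 258.9) [ 0.5198 -1.2312]
w0 (336, 201) [-1.3246  3.1445]
w1 (314, 62) [ 0.1842 -3.2713]
top (247.5, 264.5) [-0.05   -2.2761]
0.1 w1 [(np.float64(66.0), np.float64(-120.0)), (np.float64(78.0), np.float64(-78.0)), (np.float64(113.0), np.float64(-53.0)), (np.float64(144.0), np.float64(-39.0)), (np.float64(175.0), np.float64(-34.0))]
0.1 w0 [(np.float64(44.0), np.float64(-123.0)), (np.float64(67.0), np.float64(-79.0)), (np.float64(91.0), np.float64(-54.0)), (np.float64(129.0), np.float64(-42.0)), (np.float64(162.0), np.float64(-38.0))]
0.1 top [(np.float64(193.0), np.float64(-41.0)), (np.float64(140.0), np.float64(-64.0)),
[... 1277 characters left out ...]
 (np.float64(61.0), np.float64(-118.0)), (np.float64(40.0), np.float64(-183.0))]
0.25 w1 [(np.float64(24.0), np.float64(-63.0)), (np.float64(30.0), np.float64(-40.0)), (np.float64(50.0), np.float64(-26.0)), (np.float64(67.0), np.float64(-18.0)), (np.float64(85.0), np.float64(-15.0))]
0.25 w0 [(np.float64(-47.0), np.float64(-75.0)), (np.float64(-34.0), np.float64(-50.0)), (np.float64(-21.0), np.float64(-36.0)), (np.float64(0.0), np.float64(-29.0)), (np.float64(19.0), np.float64(-27.0))]
0.25 top [(np.float64(147.0), np.float64(-60.0)), (np.float64(104.0), np.float64(-79.0)), (np.float64(66.0), np.float64(-100.0)), (np.float64(53.0), np.float64(-120.0)), (np.float64(33.0), np.float64(-181.0))]
```

```bash
cat > b.py <<'E'
from h import *
np.set_printoptions(precision=4,suppress=True)
P=np.load("pose.npy");c,s=np.cos(P[2]),np.sin(P[2])
W=lambda x,y,z:[float(P[0]+c*x-s*y),float(P[1]+s*x+c*y),float(z)]
R=np.array([[-c,-s,0],[-s,c,0],[0,0,-1.]])
def step(xs,y,z,v=.08,fmax=25):
    for x in xs:
        manip.servo_line(W(x,y,z),R,v); f=np.array(monitor.sense()["ft_force"])-f0; print(round(x,3),f)
        if np.linalg.norm(f)>fmax: print("STOP");break
f0=np.array([0,0,0.])
def tare():
    global f0; f0=np.array(monitor.sense()["ft_force"])
E
python3 - <<'E'
import b; from b import *
print(np.linalg.det(R), [manip.ik(W(*q),R) is not None for q in((-.175,.006,.053),(.01,.006,.053),(.125,.012,.08),(.03,.012,.08))])
hand.gripper_to(0.0)
manip.move_pose(W(-.175,.006,.15),R); manip.servo_line(W(-.175,.006,.053),R,.15); tare()
step([-.155,-.12,-.09,-.062],.006,.053)
save("wrist","x")
manip.servo_line(W(-.10,.006,.053),R,.1); manip.dwell(.5)
save("top","t1"); save("wrist","w2"); t=monitor.sense();print(t["time"],t["tool_pos"],W(-.10,.006,.053))
im=[cv2.imread("pics/t1.png")[130:370,150:470],cv2.imread("pics/w2.png")[:,:]]
cv2.imwrite("pics/v1.png",np.hstack([cv2.resize(im[0],(400,300)),cv2.resize(im[1],(400,300))]))
E
```

```text
1.0 [True, True, True, True]
-0.155 [ 0.0579  0.1089 -0.3675]
-0.12 [ 0.3787  1.4688 -0.4747]
-0.09 [0.5845 0.4583 0.3002]
-0.062 [-0.441   0.3376 -0.4703]
9.225 [0.4703 0.4919 0.053 ] [0.47022999436089624, 0.4920284059165869, 0.053]
```

View pics/v1.png

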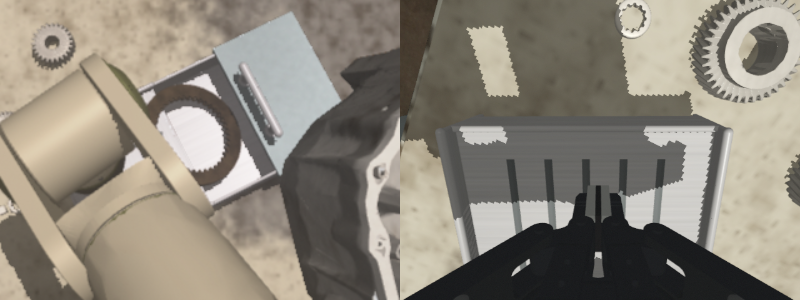

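The top crop shows the disc moved over the mouth, its front edge near (240,150) in the crop; whether it tipped isn't clear. I'll check the scene camera.

```bash
python3 - <<'E'
from b import *
s=save("scene","s1"); print(spot_in("scene","friction_disc"))
cv2.imwrite("pics/v2.png",cv2.resize(cv2.imread("pics/s1.png")[180:340,220:420],(800,600),interpolation=cv2.INTER_CUBIC))
E
```

```text
[{'bbox': [322.5, 257.2, 43.6, 13.2], 'score': 0.82}]
```

View pics/v2.png

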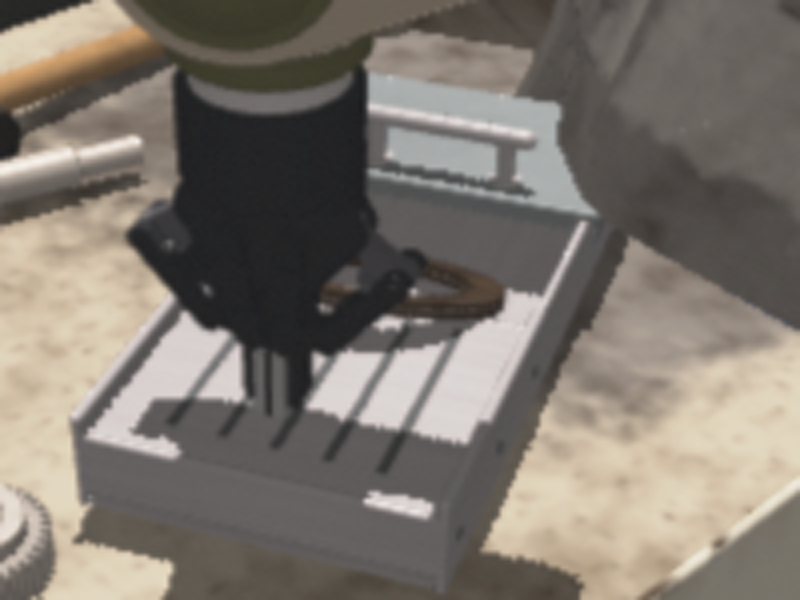

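The disc has tipped: its rear edge stands clear of the shelf, with a shadow beneath it, and its front edge is down in the mouth. I'll feed it on.

```bash
python3 - <<'E'
import b; from b import *
tare()
step([-.075,-.06,-.045,-.03,-.02,-.01,-.004,.002],.004,.053,.08)
manip.servo_line(W(-.03,.004,.053),R,.15)
manip.servo_line(W(-.13,.004,.12),R,.2)
manip.move_pose(W(-.17,.05,.25),R); print(monitor.sense()["time"])
save("scene","s2"); save("top","t2");print(spot_in("top","friction_disc"))
im=[cv2.imread("pics/s2.png")[180:330,230:430],cv2.imread("pics/t2.png")[130:355,170:470]]
cv2.imwrite("pics/v3.png",np.hstack([cv2.resize(i,(400,300),interpolation=cv2.INTER_CUBIC) for i in im]))
E
```

```text
-0.075 [-1.1345 -0.1689 -0.3191]
-0.06 [-0.2783 -0.7702 -1.2651]
-0.045 [0.0227 0.462  0.2651]
-0.03 [-0.8859  0.1356  0.0289]
-0.02 [ 0.0172  0.9898 -0.0326]
-0.01 [ 0.2392  0.881  -0.3658]
-0.004 [-0.2685 -0.2243 -0.713 ]
0.002 [ 0.5105  0.0474 -1.3548]
13.5833
[{'bbox': [326.5, 227.9, 73.3, 80.5], 'score': 0.83}, {'bbox': [312.1, 230.4, 218.3, 185.5], 'score': 0.42}]
```

View pics/v3.png

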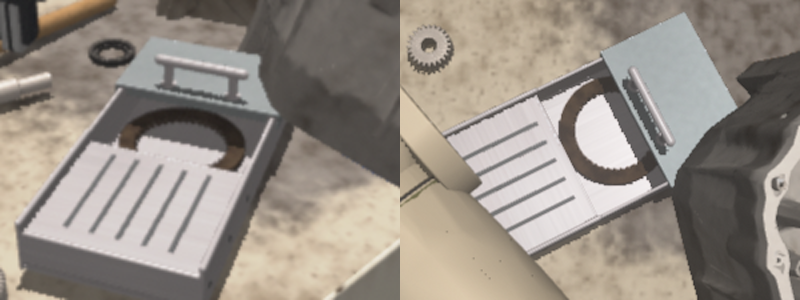

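The disc looks dropped: in the left crop the shelf hides its near rim at about (180,160). I'll check flatness with a projected overlay in both views.

```bash
python3 - <<'E'
from b import *
from scipy.optimize import least_squares
th=np.linspace(0,2*np.pi,361)
out=[];S={}
for cn,f in(("scene","s2"),("top","t2")): S[cn]=(snapshot(cn),cv2.imread(f"pics/{f}.png"))
def mask(im):
    h=im.astype(int);return (h[...,2]-h[...,0]>18)&(h.sum(2)<260)
M={}
for cn in S:
    m=mask(S[cn][1]); ok=np.zeros_like(m,np.uint8)
    poly=np.array([proj(S[cn][0],W(x,y,.05)) for x,y in((-.002,-.078),(-.002,.078),(.085,.078),(.085,-.078))]).astype(np.int32)
    cv2.fillPoly(ok,[poly],1); M[cn]=(m&(ok>0),ok>0)
    print(cn,M[cn][0].sum())
def pred(cn,p): # center x,y, tilt(about bath y), zc
    sc=S[cn][0];im=np.zeros((480,640),np.uint8)
    for r,val in((.066,1),(.049,0)):
        q=[proj(sc,W(p[0]+r*np.cos(t)*np.cos(p[2]),p[1]+r*np.sin(t),p[3]-r*np.cos(t)*np.sin(p[2]))) for t in th[::6]]
        cv2.fillPoly(im,[(np.array(q)*16).astype(np.int32)],val,shift=4)
    return (im>0)&M[cn][1]
def sc(p): return sum((pred(c,p)&M[c][0]).sum()/max(1,(pred(c,p)|M[c][0]).sum()) for c in S)
best=max(((sc((x,y,t,.0225+.066*np.sin(t))),x,y,t) for t in np.radians([0,3,6,9,12,15]) for x in np.arange(.06,.105,.004) for y in np.arange(-.014,.015,.004)))
print(best)
for t in np.radians([0,3,6,9,12,15]): print(t,max((sc((x,y,t,.0225+.066*np.sin(t))),x,y) for x in np.arange(.06,.105,.004) for y in np.arange(-.014,.015,.004)))
E
```

```text
scene 173
top 551
(np.float64(0.647534762446027), np.float64(0.068), np.float64(0.006), np.float64(0.0))
0.0 (np.float64(0.647534762446027), np.float64(0.068), np.float64(0.006))
0.05235987755982989 (np.float64(0.6390788027828127), np.float64(0.064), np.float64(0.002))
0.10471975511965978 (np.float64(0.6082463884430176), np.float64(0.064), np.float64(0.002))
0.15707963267948966 (np.float64(0.5419354235608652), np.float64(0.06), np.float64(-0.002))
0.20943951023931956 (np.float64(0.46355192794821276), np.float64(0.06), np.float64(-0.002))
0.2617993877991494 (np.float64(0.4229036108174957), np.float64(0.064), np.float64(0.002))
```

Flat fits best, with the centre at x≈68 mm. I'll confirm with a gentle touch on the rear rim, then take the cover by hooking behind its bar.

```bash
python3 - <<'E'
import b; from b import *
manip.move_pose(W(.018,.006,.12),R); manip.servo_line(W(.018,.006,.045),R,.15); manip.dwell(.2); tare()
for z in(.036,.030,.027,.025,.0235,.022,.0205):
    manip.servo_line(W(.018,.006,z),R,.04); f=np.array(monitor.sense()["ft_force"])-b.f0; print(z,f)
    if f[2]>4: break
manip.servo_line(W(.018,.006,.18),R,.2)
manip.servo_line(W(.130,.012,.18),R,.2); manip.dwell(.2); tare()
for z in(.15,.12,.10,.09,.08):
    manip.servo_line(W(.130,.012,z),R,.08); f=np.array(monitor.sense()["ft_force"])-b.f0; print(z,f)
    if np.linalg.norm(f)>5: print("STOP");break
t=monitor.sense();print(t["time"],t["tool_pos"],W(.13,.012,.08)); save("scene","s3")
cv2.imwrite("pics/v4.png",cv2.resize(cv2.imread("pics/s3.png")[130:310,240:480],(640,480)))
E
```

```text
0.036 [-0.657   0.032  -0.5644]
0.03 [-0.8633  0.5946 -0.0804]
0.027 [ 0.4405  0.5697 -0.2559]
0.025 [-0.3813  0.078  -0.0975]
0.0235 [-1.1391  0.3011  0.5416]
0.022 [-2.3857 -0.258   5.4392]
0.15 [-0.2155  0.4108 -1.2388]
0.12 [ 0.2436 -0.8699 -0.748 ]
0.1 [ 0.3736 -0.0105 -0.3745]
0.09 [-0.9017  0.2239 -1.1863]
0.08 [ 0.0765  0.2678 -0.7233]
21.1333 [0.5793 0.2895 0.0793] [0.5796105271368942, 0.28961324084825807, 0.08]
```

View pics/v4.png

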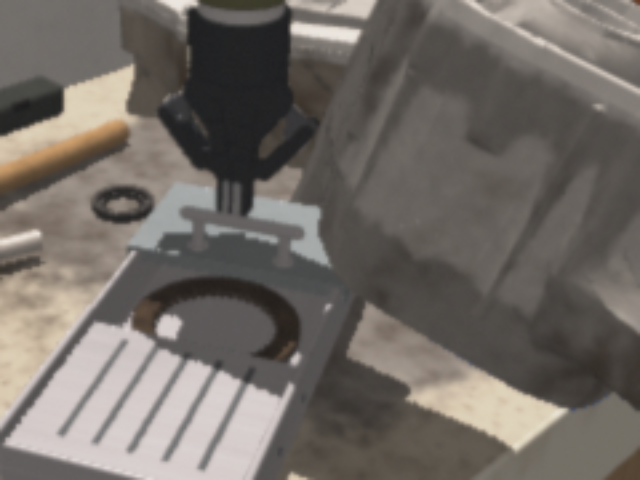

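Contact at z≈0.022 confirms that the disc lies flat, and the finger is behind the bar between the posts (about (235,205) in the crop). Now I'll pull the cover shut.

```bash
python3 - <<'E'
import b; from b import *
tare()
step(list(np.r_[.115,.09,.065,.05,.04,.036,.034:.020:-.0015]),.012,.08,.07,12)
manip.servo_line(W(.045,.012,.08),R,.1); manip.servo_line(W(.045,.012,.2),R,.2); manip.move_pose(W(-.17,.05,.28),R)
S={c:save(c,c+"4") for c in("scene","top")}
rs=[]
for n in S:
    p=place_of(n,"pull_bar")[0]; rs.append(ray(S[n],p["xy"])); print(n,p["xy"],p["score"],"pred v=0:",proj(S[n],W(.012,0,.092)))
print(tri(rs)[0],W(.012,0,.092),monitor.sense()["time"])
im=[cv2.imread("pics/scene4.png")[180:330,230:430],cv2.imread("pics/top4.png")[130:355,170:470]]
cv2.imwrite("pics/v5.png",np.hstack([cv2.resize(i,(400,300),interpolation=cv2.INTER_CUBIC) for i in im]))
E
```

```text
0.115 [-0.7084 -0.0443  0.8551]
0.09 [ 0.5599 -0.28    0.1733]
0.065 [ 1.1855 -0.0754  0.6872]
0.05 [ 0.9506 -0.5305  0.7259]
0.04 [ 0.0572 -0.4589  0.2015]
0.036 [ 0.2081 -0.2254  0.4479]
0.034 [-0.2323 -0.2611  1.8469]
0.032 [ 1.089  -1.6011  0.589 ]
0.031 [ 1.4554 -1.192   0.5291]
0.03 [ 0.4252 -2.2402  0.2424]
0.028 [ 1.6776 -4.4888  0.6662]
0.026 [  4.8423 -10.1395   0.8474]
0.025 [  6.0014 -15.9733   1.1607]
STOP
scene [315.2, 237.3] 0.61 pred v=0: [314.3338 236.1596]
top [301.0, 236.4] 0.94 pred v=0: [301.4284 235.8079]
[0.5143 0.3895 0.0903] [0.5155365703471733, 0.38942570530690657, 0.092] 27.45
```

View pics/v5.png

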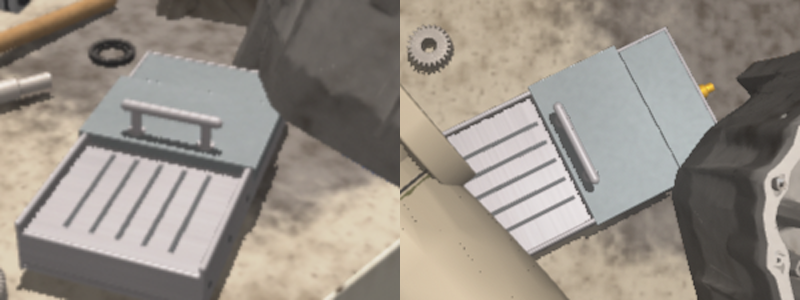

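The stop was reached, with force climbing to 17 N. The picture shows the cover over the whole mouth and the bar at its predicted shut position (top ≈(301,236)). The robot is clear.

```bash
python3 -c "
from h import *
print(finish_job())"
```

```text
the job is handed in; nothing more can be done
None
```

The friction disc lies flat on the bath floor (checked by touch before closing), the cover is shut against its stop, and the job is handed in at about 27.5 s of the 51 s limit.

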